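# Turn the warming plate down and take its surface temperature

### The job

The warming plate was left too hot: first turn its heat lever back to keep-warm, the thinnest of the four bars, next to the off dot. Then take the surface probe (the slab-shaped one with the sprung flat foot, not the T-handled needle) out of the stand and take the plate's temperature: hold it upright with its foot on the centre of the small ring printed on the glass and press lightly, so that the sprung foot is pushed in about half way (about 3 N). Never lean on it hard, leave the other probe, the timer, the glass and the mug where they stand, and finish while still gripping the probe and holding it steadily on the ring.

Things in the scene. Friction and masses are not known exactly. Their poses are not given: they have to be found in the camera images.
- warmer: Electric warming plate, fixed, 230 (x) x 180 (y) mm. In front (-x, toward the robot) a 75 mm deep white deck, top 39 mm above the table, with the heat lever; behind it the black glass, 140 x 170 mm, top 55 mm up, printed with a 124 mm circle and in its centre a small 26 mm ring with four ticks. Origin: centre of its underside; x to its back, z up.
- warmer_spot (a point): Centre of the small printed ring, on the surface of the glass (38 mm behind the warmer's origin, 55 mm up).
- heat_lever (a joint): Level lever on an upright pivot, rad, 0 to 1.6; friction holds it (2 N at the knob). 0 = off, knob at the left (+y) of the deck; grows anticlockwise seen from above; at 0.8 it points to the front (-x). Marks outside the knob, left to right: a dot (off, 0), then four bars, each thicker than the last, at 0.4 (thinnest: keep-warm), 0.8, 1.2, 1.6.
- lever_pivot (a point): Pivot of the heat lever, on the top of the deck (50 mm in front of the warmer's origin).
- lever_knob (a point): On the axis of the lever's knob, 33 mm above the deck. The knob is an upright black pin 46 mm from the pivot, 16 mm in diameter here, its top 15 mm above this point; its lower half, 13 mm in diameter, begins 7 mm over the deck. Can be pinched from above or pushed from the side.
- stand: Probe stand, fixed: base 80 (x) x 160 (y) x 8 mm, cheeks at both y ends, grey block 50 x 154 mm, top 100 mm above the table, with two upright 21 mm through holes 37.5 mm either side (y) of the middle; open in front and behind, so the probes' tips show. Origin: centre of its underside. Which probe stands in which hole varies.
- surface_probe: Surface thermometer, loose, 0.14 kg, tip down in the stand. z up its axis, origin at the face of the unpushed foot. Black slab handle 24 (x) x 34 (y) mm, z = 75 to 167 mm, its shoulder resting on the block; below it a 17 mm round neck (z = 58 to 75, in the hole), a 9 mm stem, the sprung foot, a 14 mm steel disc. Lift 80 mm straight up to clear the hole; grip across the 24 mm.
- probe_grip (a point): Middle of the slab handle's gripping length, 130 mm above the foot's face (37 mm below the handle's top). The frame is that of the probe: grip along its x.
- foot_face (a point): Centre of the contact face of the sprung foot, underneath it.
- probe_foot (a joint): Travel of the sprung foot into the stem, m, 0 (out) to 0.008 (bottomed). It begins to move at about 1 N and yields 0.45 N per mm: 2.8 N at 4 mm, 4.6 N at 8 mm.
- core_probe: The other thermometer, loose, standing in the other hole: black T-handle (crossbar 66 mm along its x, top 128 mm above the needle's tip), thin pointed needle. Origin at the needle's tip, z up. Not needed: stays in the stand.
- kitchen_timer: White kitchen timer, 62 x 62 x 40 mm, loose bystander in front, origin under its centre.
- tea_glass: Waisted tea glass, 62 mm in diameter, 86 mm tall, loose bystander in front of the stand, near the mug, origin under its centre.
- mug: Dotted mug, 92 x 127 x 93 mm, loose bystander on the left, origin under its centre.

How it is judged:
By the outcome, as a careful person would: the job done as asked, in the order asked, and still so for the second after the job is handed in, while the arm keeps its last pose, push and grip.
It also fails if it takes over 56 s, if anything falls off the work surface, if the arm or the gripper's body presses on something with over 40 N, if the wrist force passes 120 N, or if a joint passes its speed limit or range.

### The arm

A 6-joint arm with a two-finger parallel gripper is mounted at the origin on a cart in front of the work surface, level with it; the furniture and walls round the work are solid. World frame = base frame: x ahead of the robot, y to its left, z up, the work surface at z = 0. Lengths are in m, angles in rad, forces in N, time in s.
With the tool pointing down it reaches from about 0.375 to 0.975 m from the base axis. Payload 3.8 kg.
Tool frame: the origin (TCP) lies at the very end of the fingers, on their centre line; the grasp point (between the pads) lies bot.hold_point_z behind it (bot.hold_point_z is the distance from the TCP to the grasp point, in m); z points along the fingers, y is the line along which they close (so a half turn about z gives the same grasp; the last joint's range is limited). The gripper opens to 85 mm and grips with 20 to 120 N. Pads are 22 mm wide; open, the fingers measure 114 mm over their backs; the gripper's body (76 mm by 85 mm) begins 54 mm behind the grasp point. The pads swing forward as they close: fully open they stand 13 mm farther back than shut.
Start: joints at [1.299, 0.264, 1.604, -0, 1.274, -0.037], TCP at [0.157, 0.656, 0.231] pointing down, gripper open.
Joint ranges: [-2.63, 2.63], [-0.94, 2.18], [0.31, 2.57], [-1.31, 4.45], [0, 2.66], [-2.55, 2.55]. Speed limits (rad/s): [2.57, 2.57, 3.14, 3.14, 3.14, 3.14].

### API

Orientations are given as a rotation vector (axis times angle).
In Python, from workcell import bot, eyes, finish_job, read_state gives the robot as it stands (bot), with the cameras (eyes), the job as plain functions and the readings as plain functions.
- The arm moves only by the shell command python3 jog.py 'ROWS' [OPENING] [FORCE]. ROWS is a JSON list of rows, 1 to 5 of them, each an object with the fields pos (a list: dx, dy, dz in m), rz (a turn about the tool's z in rad); a field left out counts as zero; each row shifts and turns the commanded pose from where the row before left it, along the tool's axes as they then stand; what a row does not reach is not made up. A row lasts 1/8 s, in which the tool goes at most 0.0625 m and 0.188 rad, less where a joint would pass 70% of its speed; a pose out of reach is approached as far as the arm can. OPENING is the opening from 0.0 (shut) to 1.0 (fully open), set as the command begins (- or left out keeps the last). The fingers move at their own pace and stop on an object; FORCE is the grip in N (left out, the last holds). Time passes only in rows, so rows that do not move let the fingers close. It prints the time, the measured TCP pose, the force, the opening and the grip force at its end. Input that does not fit is refused with a message, and nothing moves.
- read_state(): the state, without advancing time (a new reading comes with each control period).
- eyes.read_camera(name): name is "side" or "top"; returns the picture (480x640x3 uint8, red, green, blue); there is no depth.
- eyes.camera_info(name): a dict with "intrinsics" (3x3 intrinsics, pixels), "k1" (the pictures are not rectified: a ray, as slopes to the right and down, at radius r is drawn at 1 + k1 r^2 times it, then the intrinsics apply), "extrinsics" (4x4, takes a point from camera to world coordinates). Camera axes: x right, y down, z forward; pixel columns grow to the right and rows downward; lengths in m; the calibration is good to about 2 mm. A picture is of the moment at which its call begins. camera_info takes no time and is no camera call.
- finish_job(): hands the job in; it is judged then, once.
The state is a dict: "time": time; "q": joint angles; "joint_vel": joint speeds; "joint_torque": joint torques, N m; "tool_pos": TCP position; "tcp_rot": TCP orientation; "wrist_force": force on the tool from outside, world axes, zero at the start; "torque": the same for the moment, N m; "width": opening from 0.0 (shut) to 1.0 (fully open); "grip_force": force on a finger pad.
Only numpy, scipy, OpenCV 4.12 (cv2) and the standard library are available. Lean on these libraries where they do the work, as an engineer would, in place of code of your own. Each camera call takes 0.05 s, during which the arm holds its last target. There are 200 camera calls.

## Working session

There is one attempt and no reset: what is moved stays moved. The work goes in short steps, Python scripts to look and compute and a shell command to move; the robot and the scene stay as the last step left them, time stands still between calls to the robot, and variables do not carry over. Pictures are saved under pics/ and viewed, at most 10 in all, crops included, and the job is handed in when it is done.

```bash
ls; mkdir -p pics
python3 - <<'E'
from workcell import bot, eyes, finish_job, read_state
import cv2
for n in("top","side"):
    cv2.imwrite(f"pics/{n}0.png",eyes.read_camera(n)[:,:,::-1]); i=eyes.camera_info(n); print(n,i)
print(read_state(),bot.hold_point_z)
E
```

```text
jog.py
pics
workcell.py
top {'intrinsics': array([[614.16418287,   0.        , 321.13298578],
       [  0.        , 614.16418287, 240.66981301],
       [  0.        ,   0.        ,   1.        ]]), 'k1': 0.03377171980903406, 'extrinsics': array([[ 0.02067073, -0.99868866,  0.04683673,  0.42821314],
       [-0.99972254, -0.02117594, -0.0103163 , -0.01895796],
       [ 0.01129458, -0.04661048, -0.99884929,  1.37853822],
       [ 0.        ,  0.        ,  0.        ,  1.        ]])}
side {'intrinsics': array([[575.68600195,   0.        , 315.59438506],
       [  0.        , 575.68600195, 234.268934  ],
       [  0.        ,   0.        ,   1.        ]]), 'k1': -0.12665571453978158, 'extrinsics': array([[ 0.84807922, -0.24419964,  0.47024267,  0.05009781],
       [-0.52985914, -0.38530854,  0.75550421, -0.78677391],
       [-0.00330534, -0.8898898 , -0.45616358,  0.56719138],
       [ 0.        ,  0.        ,  0.        ,  1.        ]])}
{'time': 0.1, 'q': array([ 1.29909456e+00,  2.64726253e-01,  1.60526265e+00,  6.19283306e-06,
        1.27370822e+00, -3.69060414e-02]), 'joint_vel': array([-8.29849185e-05, -1.67608598e-03, -1.66084510e-03,  8.81319722e-04,
       -3.09527945e-03, -5.86662232e-04]), 'joint_torque': array([ 4.80572926e-04, -5.16707897e+01, -3.68591380e+01, -3.97516362e-05,
        6.42513696e-03,  5.22035236e-06]), 'tool_pos': array([0.15685722, 0.65582702, 0.23004027]), 'tcp_rot': array([-0.36793373, -3.11963934,  0.00326465]), 'wrist_force': array([ 0.49364602, -0.03616242, -0.52773242]), 'torque': array([ 0.04848313, -0.00565742, -0.06003822]), 'grip_force': 0.0, 'width': 0.9975738633105157} 0.0187
```

View pics/top0.png

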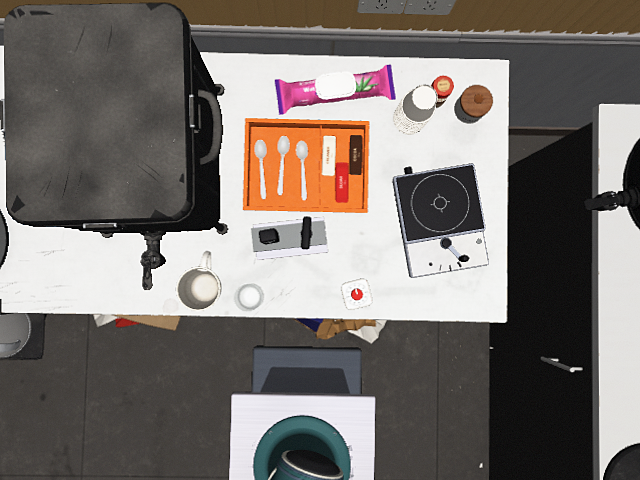

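View pics/side0.png

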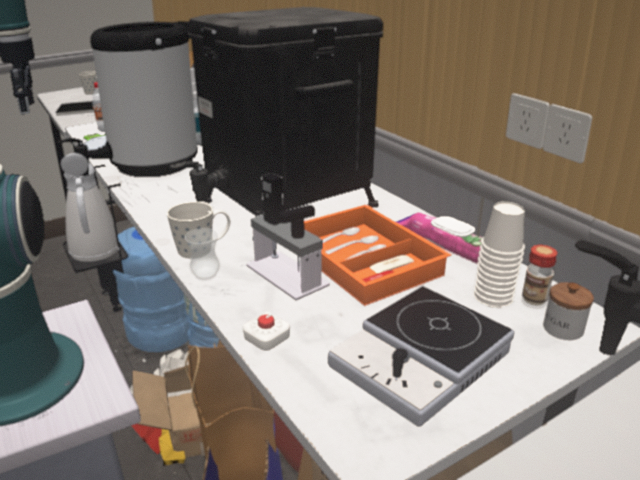

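The top view shows the warmer at about (440,220), with the lever pivot near (446,243) and the knob near (463,259). The stand is at about (290,238), with the slab probe in the left (+y) hole at (268,236) and the T-handle at (306,233). I'll enlarge both.

Run:
```python
import cv2, numpy as np
a=cv2.imread("pics/top0.png");s=cv2.imread("pics/side0.png")
def c(i,x,y,w,h,f): return cv2.resize(i[y:y+h,x:x+w],None,fx=f,fy=f,interpolation=cv2.INTER_CUBIC)
cv2.imwrite("pics/w_top.png",c(a,385,155,110,130,4.5))
cv2.imwrite("pics/st_top.png",c(a,240,200,100,70,8))
cv2.imwrite("pics/side_c.png",c(s,240,160,280,260,2.2))
```

```text
(no output)
```

View pics/w_top.png

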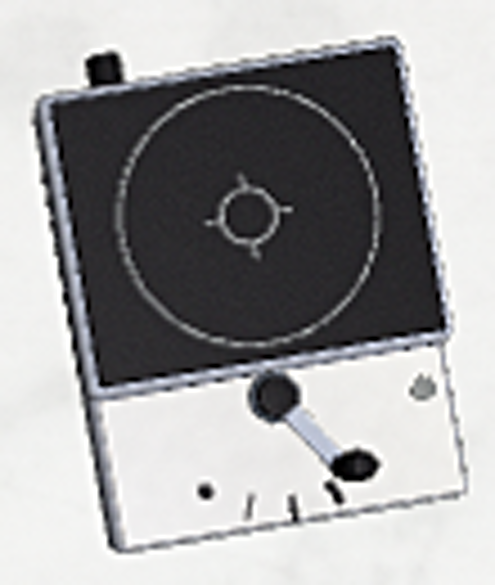

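View pics/st_top.png

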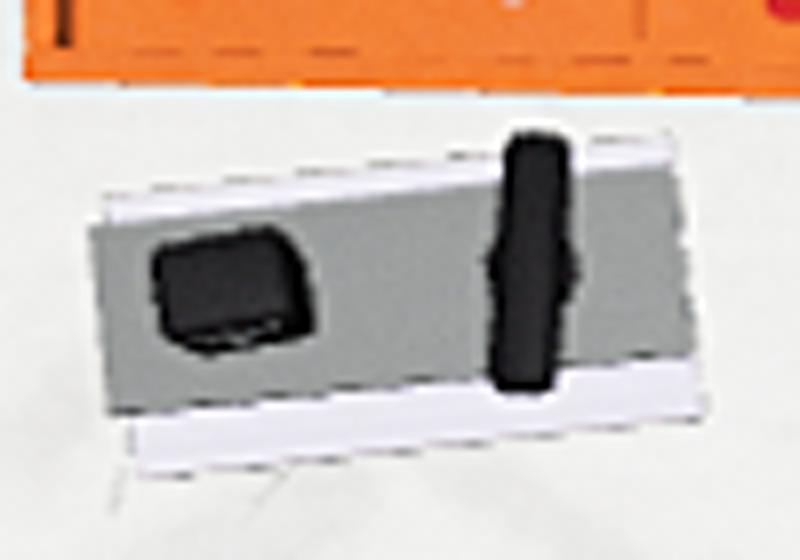

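View pics/side_c.png

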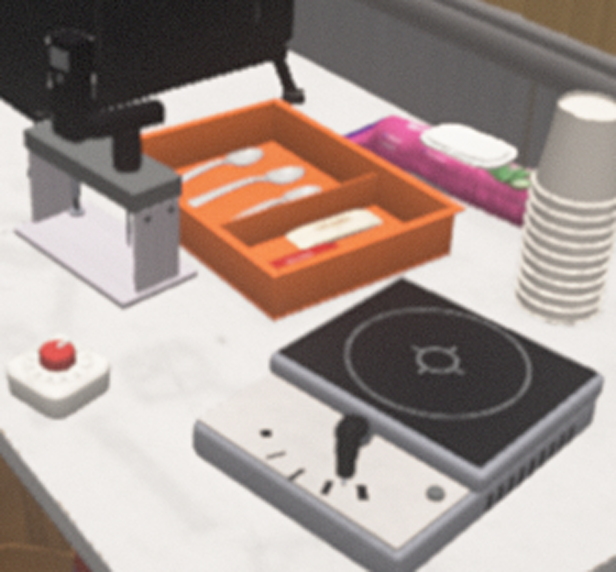

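The crops show:
- **Warmer:** ring centre at (440,203), pivot cap at (446,243), off dot at (431,264), bars at (440.5,267), (450,268) and (459,264).
- **Lever:** on the last, thickest bar, about 1.6.
- **Slab probe:** in the +y hole, roughly aligned with the stand.

Next I'll fit the poses.

```bash
cat > h.py <<'E'
import numpy as np, cv2
from workcell import bot, eyes, finish_job, read_state
from scipy.optimize import least_squares
def cam(n):
    i=eyes.camera_info(n); return i['intrinsics'],i['k1'],np.array(i['extrinsics'])
def proj(n,P):
    K,k,E=cam(n); p=(np.atleast_2d(P)-E[:3,3])@E[:3,:3]; s=p[:,:2]/p[:,2:]
    s=s*(1+k*(s**2).sum(1,keepdims=True)); return s@K[:2,:2].T+K[:2,2]
def world(n,uv,z):
    return np.array([least_squares(lambda a:(proj(n,[a[0],a[1],z])-np.array(u))[0],[.5,0]).x for u in np.atleast_2d(uv)])
def place(p,P):
    c,s=np.cos(p[2]),np.sin(p[2]); P=np.atleast_2d(P)
    return np.c_[p[0]+c*P[:,0]-s*P[:,1],p[1]+s*P[:,0]+c*P[:,1],P[:,2]]
def fit(n,P,uv,p0):
    r=least_squares(lambda p:(proj(n,place(p,P))-uv).ravel(),p0); return r.x,np.abs(r.fun).max()
E
python3 - <<'E'
from h import *
up=lambda L,x,y,f:(np.array(L)+.5)/f-.5+[x,y]
w=up([(40,97),(397,40),(452,335),(100,390),(248,216)],385,155,4.5)
# glass frame outer: 230x180 body, back part x -40..115
P=np.array([[115,90,55],[115,-90,55],[-40,-90,55],[-40,90,55],[38,0,55]])/1e3
pw,e=fit("top",P,w,[.48,-.27,.1]);print("warmer",pw,e)
# side-view ring
sr=up([(437,360)],240,160,2.2); print("spot top",world("top",w[4],.055),"side",world("side",sr,.055),"fit",place(pw,[.038,0,.055]))
m=up([(206,491),(250,506),(294,508),(335,492)],385,155,4.5)
mw=world("top",m,.039); pv=place(pw,[-.05,0,.039])[0]; print("pivot",pv)
d=mw-pv[:2]; print("mark ang",np.arctan2(d[:,1],d[:,0])-pw[2],np.hypot(*d.T))
kn=world("top",up([(355,465)],385,155,4.5),.087)[0]; d=kn-pv[:2]
print("knob",kn,np.hypot(*d),np.arctan2(d[1],d[0])-pw[2], 'marks at pi-.8+th')
s=up([(92,228),(110,412),(690,355),(672,168)],240,200,8)
Q=np.array([[25,77,100],[-25,77,100],[-25,-77,100],[25,-77,100]])/1e3
ps,e=fit("top",Q,s,[.43,.1,.1]);print("stand",ps,e)
for sy in(.0375,-.0375): print("hole",place(ps,[0,sy,.1]))
h=place(ps,[0,.0375,0])[0]
img=cv2.resize(cv2.imread("pics/top0.png")[200:270,240:340],None,fx=8,fy=8,interpolation=cv2.INTER_CUBIC)
S=np.array([[12,17],[12,-17],[-12,-17],[-12,17]])/1e3
for z,c in((.1,(0,0,255)),(.192,(0,255,0))):
    q=proj("top",place([h[0],h[1],ps[2]],np.c_[S,[z]*4])); q=(q-[240,200]+.5)*8-.5
    cv2.polylines(img,[q.round().astype(int)],True,c,1)
q=proj("side",place([h[0],h[1],ps[2]],np.r_[np.c_[S,[.1]*4],np.c_[S,[.192]*4]]))
s=cv2.imread("pics/side0.png")
f=8;im2=cv2.resize(s[165:240,245:325],None,fx=f,fy=f,interpolation=cv2.INTER_CUBIC)
q=((q-[245,165]+.5)*f-.5).round().astype(int)
for k,c in((q[:4],(0,0,255)),(q[4:],(0,255,0))): cv2.polylines(im2,[k],True,c,1)
out=np.zeros((600,800,3),np.uint8);a=cv2.resize(img[:,:480],(400,467));out[:467,:400]=a;b=cv2.resize(im2,(400,375));out[:375,400:]=b
cv2.imwrite("pics/ov.png",out)
E
```

```text
warmer [ 0.54163135 -0.2944151   0.18941323] 3.4212707093472545
spot top [[ 0.57820716 -0.28768549]] side [[ 0.57841593 -0.28706737]] fit [[ 0.57895171 -0.28726036  0.055     ]]
pivot [ 0.4925256  -0.30382923  0.039     ]
mark ang [ 2.35714619  2.76298959 -3.1293871  -2.73980318] [0.05649493 0.05457043 0.05522982 0.05533025]
knob [ 0.45874364 -0.33257505] 0.04435699857673387 -2.6259766160930433 marks at pi-.8+th
stand [0.49668982 0.03605208 0.12182398] 0.6501409235068536
hole [[0.49213271 0.07327416 0.1       ]]
hole [[ 0.50124693 -0.00116999  0.1       ]]
```

View pics/ov.png

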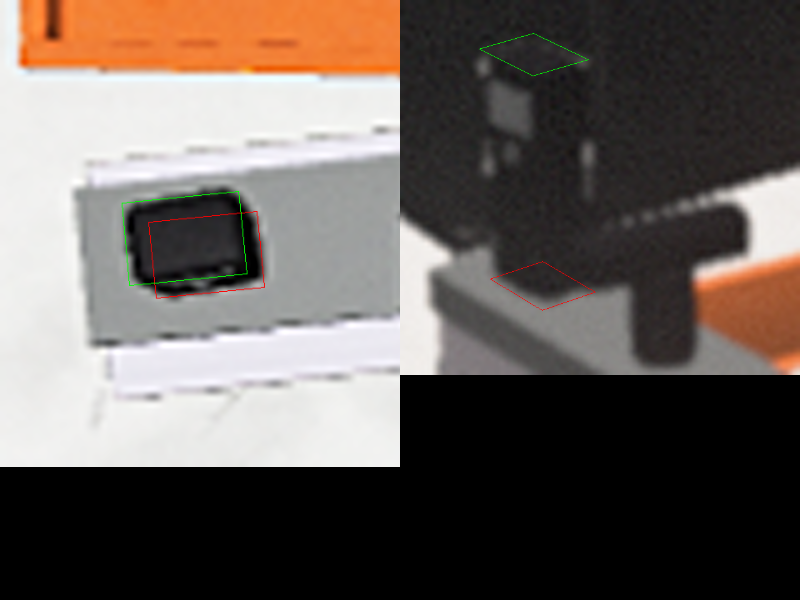

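The slab overlay matches at the +y hole. I'll start the approach toward the lever along an arc that stays within reach, and also estimate the knob position from the side view.

```bash
cat > go.py <<'E'
# usage: go.py x y z [yaw_deg of tool y]: distance in tool axes, turn
import sys; from h import *
from scipy.spatial.transform import Rotation as Ro
s=read_state(); R=Ro.from_rotvec(s['tcp_rot']).as_matrix(); a=[float(v) for v in sys.argv[1:]]
print("t",round(s['time'],2),"pos",s['tool_pos'].round(4),"ty deg",np.degrees(np.arctan2(R[1,1],R[0,1])).round(2),"tilt",(R[:,2]).round(3),"q6",s['q'][5].round(2),"F",s['wrist_force'].round(2))
if len(a)>2: print("tool d",(R.T@(np.array(a[:3])-s['tool_pos'])).round(4))
if len(a)>3:
    d=np.radians(a[3]-np.degrees(np.arctan2(R[1,1],R[0,1]))); print("turn",round(-((d+np.pi)%(2*np.pi)-np.pi),3))
E
python3 jog.py '[{"pos":[-0.0193,-0.0439,0]},{"pos":[-0.0193,-0.0439,0]},{"pos":[-0.0193,-0.0439,0]},{"pos":[-0.0193,-0.0439,0]},{"pos":[-0.0193,-0.0439,0]}]' 
python3 jog.py '[{"pos":[-0.0325,-0.0283,0]},{"pos":[-0.0325,-0.0283,0]},{"pos":[-0.0325,-0.0283,0]},{"pos":[-0.0325,-0.0283,0]}]' 
python3 go.py .40 .1 .23
python3 - <<'E'
from h import *
for th in (1.2,1.3,1.4,1.5,1.6):
    f=.19+np.pi-.8+th; p=np.array([.4919+.046*np.cos(f),-.3041+.046*np.sin(f),.087])
    print(th,p.round(4),"side",((proj("side",[p,p-[0,0,.04]])-[240,160])*2.2).round(0).tolist(),"top",((proj("top",p)-[385,155])*4.5).round(0).tolist())
E
```

```text
time: 0.72
tool_pos: [0.1998, 0.4187, 0.2307]
tcp_rot: [-0.367, -3.12, 0.001]
wrist_force: [-0.0, 0.7, 0.3]
width: 0.997
grip_force: 0.0
time: 1.23
tool_pos: [0.3002, 0.2788, 0.231]
tcp_rot: [-0.367, -3.12, 0.0]
wrist_force: [-0.1, 0.5, -0.4]
width: 1.001
grip_force: 0.0
t 1.23 pos [0.3002 0.2788 0.231 ] ty deg 76.57 tilt [-0. -0. -1.] q6 -0.65 F [-0.13  0.48 -0.38]
tool d [-0.1386 -0.1508  0.001 ]
1.2 [ 0.4537 -0.3297  0.087 ] side [[336.0, 418.0], [332.0, 469.0]] top [[347.0, 474.0]]
1.3 [ 0.4564 -0.3334  0.087 ] side [[343.0, 420.0], [339.0, 471.0]] top [[355.0, 468.0]]
1.4 [ 0.4595 -0.3368  0.087 ] side [[351.0, 421.0], [346.0, 472.0]] top [[362.0, 462.0]]
1.5 [ 0.4629 -0.3398  0.087 ] side [[359.0, 421.0], [354.0, 473.0]] top [[369.0, 455.0]]
1.6 [ 0.4667 -0.3426  0.087 ] side [[366.0, 422.0], [361.0, 473.0]] top [[375.0, 447.0]]
```

```bash
python3 jog.py '[{"pos":[-0.0347,-0.0377,0]},{"pos":[-0.0347,-0.0377,0]},{"pos":[-0.0347,-0.0377,0]},{"pos":[-0.0347,-0.0377,0]}]' |head -2
python3 jog.py '[{"pos":[-0.02,-0.051,0]},{"pos":[-0.02,-0.051,0]},{"pos":[-0.02,-0.051,0]},{"pos":[-0.02,-0.051,0]}]' |head -2
python3 jog.py '[{"pos":[-0.02,-0.051,0]},{"pos":[-0.02,-0.051,0]},{"pos":[-0.02,-0.051,0]},{"pos":[-0.02,-0.051,0]}]' |head -2
python3 jog.py '[{"rz":0.18},{"rz":0.18},{"rz":0.18},{"rz":0.18},{"rz":0.18}]' 0.5 20|head -2
python3 jog.py '[{"rz":0.18},{"rz":0.18},{"rz":0.18},{"rz":0.18},{"rz":0.18}]' |head -2
python3 jog.py '[{"rz":0.18},{"rz":0.18},{}]'
python3 go.py .458 -.334 .063 -47.6
```

```text
time: 1.72
tool_pos: [0.4001, 0.0997, 0.2311]
time: 2.22
tool_pos: [0.4298, -0.1175, 0.231]
time: 2.72
tool_pos: [0.4602, -0.3345, 0.2308]
time: 3.35
tool_pos: [0.4602, -0.3325, 0.2306]
time: 3.98
tool_pos: [0.4602, -0.3325, 0.2307]
time: 4.35
tool_pos: [0.4602, -0.3326, 0.2307]
tcp_rot: [-2.923, -1.148, 0.001]
wrist_force: [0.5, 0.8, -0.4]
width: 0.502
grip_force: 0.0
t 4.35 pos [ 0.4602 -0.3326  0.2307] ty deg -47.1 tilt [-0.001  0.001 -1.   ] q6 0.15 F [ 0.52  0.76 -0.36]
tool d [-0.0026 -0.0003  0.1677]
turn 0.009
```

```bash
python3 jog.py '[{"pos":[-0.0026,0,0.04]},{"pos":[0,0,0.05]},{"pos":[0,0,0.04]},{"pos":[0,0,0.025]},{"pos":[0,0,0.013]}]' |head -4
python3 jog.py '[{},{},{},{}]' 0 20
python3 - <<'E'
from h import *
s=read_state();print(s['tool_pos'],s['wrist_force'])
cv2.imwrite("pics/g1.png",cv2.resize(eyes.read_camera("side")[240:440,300:520,::-1],None,fx=3,fy=3))
E
```

```text
time: 4.97
tool_pos: [0.4575, -0.3337, 0.0612]
tcp_rot: [-2.921, -1.149, 0.003]
wrist_force: [0.4, -0.5, -0.2]
time: 5.48
tool_pos: [0.4592, -0.335, 0.0641]
tcp_rot: [2.924, 1.146, 0.001]
wrist_force: [2.1, -1.6, -2.7]
width: 0.173
grip_force: 19.9
[ 0.45919707 -0.33500414  0.0640662 ] [ 2.11757168 -1.61509503 -2.71171542]
```

View pics/g1.png

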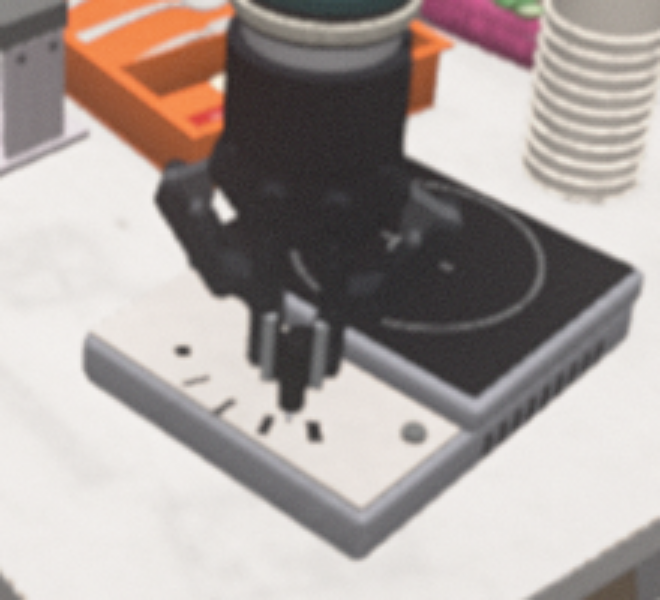

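The knob is pinched, with the lever between the third and fourth bars at about 1.37. Now I'll sweep it along the arc by −0.97 rad.

```bash
python3 jog.py '[{"pos":[0.0006,-0.0074,0],"rz":0.161},{"pos":[0.0006,-0.0074,0],"rz":0.161},{"pos":[0.0006,-0.0074,0],"rz":0.161},{"pos":[0.0006,-0.0074,0],"rz":0.161},{"pos":[0.0006,-0.0074,0],"rz":0.161}]' 
python3 jog.py '[{"pos":[0.0006,-0.0074,0],"rz":0.161},{},{}]' |tail -5
python3 - <<'E'
from h import *
s=read_state();p=s['tool_pos'];d=p[:2]-[.4919,-.3041];print(p,s['wrist_force'],np.hypot(*d),np.arctan2(d[1],d[0])%6.283-.19-np.pi+.8)
f=.19+np.pi-.4;print("goal",.4919+.046*np.cos(f),-.3041+.046*np.sin(f))
cv2.imwrite("pics/g2.png",cv2.resize(eyes.read_camera("side")[240:440,300:520,::-1],None,fx=3,fy=3))
E
```

```text
time: 6.15
tool_pos: [0.4464, -0.3013, 0.064]
tcp_rot: [3.138, -0.099, 0.001]
wrist_force: [-0.8, -2.9, -2.9]
width: 0.17
grip_force: 19.9
tool_pos: [0.4474, -0.2935, 0.0639]
tcp_rot: [3.123, -0.34, 0.0]
wrist_force: [-2.8, -1.0, 1.6]
width: 0.164
grip_force: 20.2
[ 0.44742424 -0.29346012  0.06390929] [-2.83350342 -0.96459073  1.57623358] 0.04573073626498344 0.37518445192847794
goal 0.4469105779226892 -0.2945108446070794
```

View pics/g2.png

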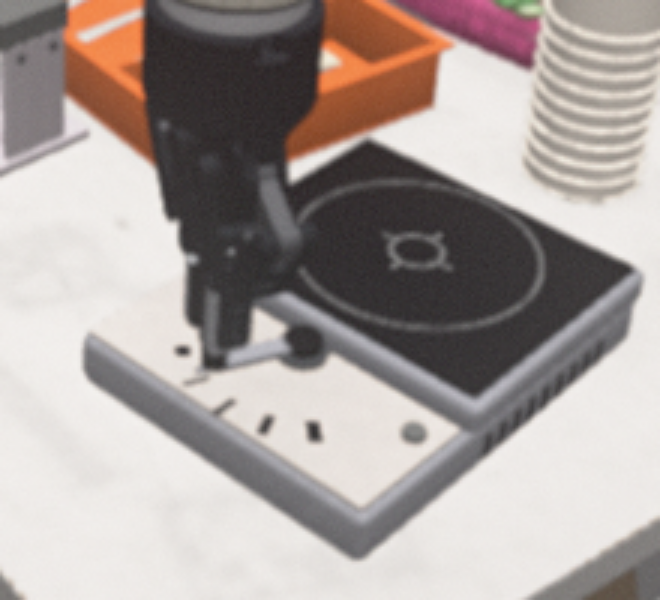

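The knob sits by the thinnest bar, at about 0.38. I'll nudge it back 1 mm, release, lift and verify.

```bash
python3 jog.py '[{"pos":[0,0.001,0]},{}]' | sed -n 2p
python3 jog.py '[{},{},{}]' 0.5| sed -n 2p
python3 jog.py '[{"pos":[0,0,-0.03]},{"pos":[0,0,-0.05]},{"pos":[0,0,-0.05]},{"pos":[0,0,-0.05]},{"pos":[0,0,-0.04]}]' | sed -n 2p
python3 jog.py '[{"pos":[0,0,-0.03],"rz":-0.18},{"pos":[0,0,-0.02],"rz":-0.18},{"rz":-0.18},{"rz":-0.18},{"rz":-0.18}]' 1| sed -n 2p
python3 jog.py '[{"rz":-0.18},{"rz":-0.18},{"rz":-0.18},{"rz":-0.18},{"rz":-0.18}]' | sed -n 2p
python3 go.py .4921 .0733 .33 7
python3 - <<'E'
from h import *
cv2.imwrite("pics/g3.png",cv2.resize(eyes.read_camera("side")[260:440,300:500,::-1],None,fx=4,fy=3.33))
E
```

```text
tool_pos: [0.4473, -0.2942, 0.0639]
tool_pos: [0.4473, -0.2941, 0.0631]
tool_pos: [0.4476, -0.2943, 0.2857]
tool_pos: [0.4473, -0.294, 0.3331]
tool_pos: [0.4473, -0.294, 0.333]
t 9.07 pos [ 0.4473 -0.294   0.333 ] ty deg 0.93 tilt [-0.  0. -1.] q6 -0.64 F [-0.16  0.14  0.  ]
tool d [0.3665 0.0508 0.0031]
turn -0.106
```

View pics/g3.png

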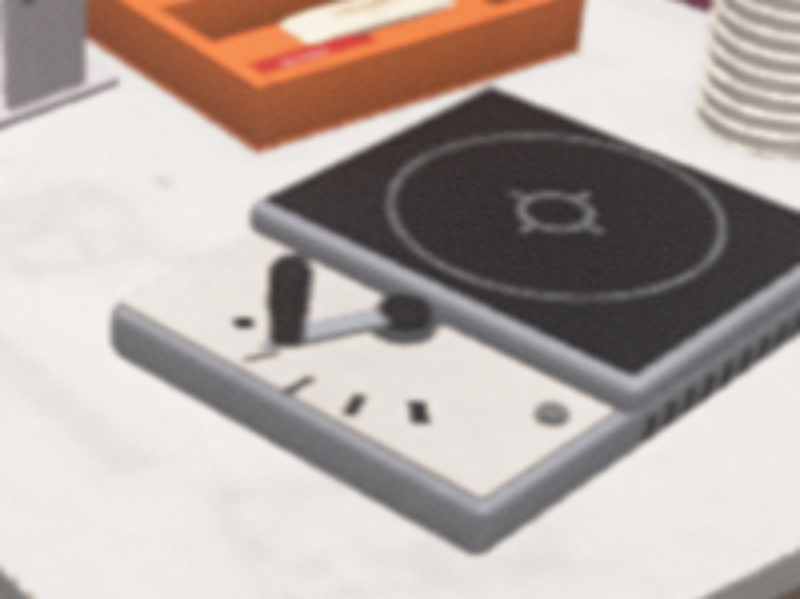

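The lever now points at the thinnest bar next to the dot. Next is the probe.

```bash
python3 jog.py '[{"pos":[0.0524,0.0073,0]},{"pos":[0.0524,0.0073,0]},{"pos":[0.0524,0.0073,0]},{"pos":[0.0524,0.0073,0]}]' 0.6| sed -n 2p
python3 jog.py '[{"pos":[0.0524,0.0073,0]},{"pos":[0.0524,0.0073,0]},{"pos":[0.0524,0.0073,0],"rz":-0.106},{}]'| sed -n 2p
python3 go.py .4921 .0733 .1363 7
```

```text
tool_pos: [0.4743, -0.0826, 0.3333]
tool_pos: [0.4946, 0.0765, 0.333]
t 10.12 pos [0.4946 0.0765 0.333 ] ty deg 6.84 tilt [-0.     0.001 -1.   ] q6 -0.02 F [ 0.15 -0.45  0.31]
tool d [-0.0031 -0.0028  0.1967]
turn -0.003
```

```bash
python3 jog.py '[{"pos":[-0.0031,-0.0028,0.05]},{"pos":[0,0,0.05]},{"pos":[0,0,0.05]},{"pos":[0,0,0.03]},{"pos":[0,0,0.0167]}]'| sed -n '2p;4,5p'
python3 go.py .4921 .0733 .1363 7
python3 jog.py '[{},{},{},{},{}]' 0 40
python3 go.py
```

```text
tool_pos: [0.491, 0.0688, 0.1345]
wrist_force: [0.4, -0.5, 0.2]
width: 0.602
t 10.75 pos [0.491  0.0688 0.1345] ty deg 6.49 tilt [-0.003 -0.001 -1.   ] q6 -0.02 F [ 0.43 -0.49  0.19]
tool d [ 0.0044  0.0016 -0.0018]
turn -0.009
time: 11.38
tool_pos: [0.4929, 0.0699, 0.1375]
tcp_rot: [2.088, 2.346, 0.002]
wrist_force: [0.2, 0.3, 2.0]
width: 0.279
grip_force: 43.3
t 11.38 pos [0.4929 0.0699 0.1375] ty deg 6.65 tilt [ 0.002  0.    -1.   ] q6 -0.03 F [0.21 0.31 2.01]
```

```bash
python3 jog.py '[{"pos":[0,0,-0.015]},{"pos":[0,0,-0.03]},{"pos":[0,0,-0.04]},{"pos":[0,0,-0.04]},{"pos":[0,0,-0.04]}]'| sed -n '2p;4,6p'
python3 jog.py '[{"pos":[0,0,-0.02]},{},{}]'
python3 go.py .5783 -.291 .26
python3 - <<'E'
from h import *
s=read_state();p=s['tool_pos']
a=eyes.read_camera("side")[:,:,::-1]; f=p-[0,0,.13-.0187]; uv=proj("side",f)[0]; print(uv)
x,y=(uv-[40,60]).astype(int); c=cv2.resize(a[y:y+80,x:x+80],None,fx=5,fy=5,interpolation=cv2.INTER_CUBIC)
print(x,y)
b=eyes.read_camera("top")[:,:,::-1]; u2=proj("top",p)[0].astype(int)-40; d=cv2.resize(b[u2[1]:u2[1]+80,u2[0]:u2[0]+80],None,fx=5,fy=5)
cv2.imwrite("pics/pr.png",np.hstack([c,d]))
# gray profile row scans near foot for numeric reading
for dy in range(-12,14,2):
    r=int(uv[1])+dy; print(r,a[r,int(uv[0])-16:int(uv[0])+17].mean(1).astype(int).tolist())
E
```

```text
tool_pos: [0.492, 0.0698, 0.3038]
wrist_force: [0.2, -0.1, -2.2]
width: 0.273
grip_force: 42.9
time: 12.38
tool_pos: [0.4913, 0.0697, 0.3197]
tcp_rot: [-2.088, -2.345, 0.004]
wrist_force: [-0.7, 0.0, -2.7]
width: 0.275
grip_force: 43.0
t 12.38 pos [0.4913 0.0697 0.3197] ty deg 6.65 tilt [-0.003 -0.    -1.   ] q6 -0.03 F [-0.75  0.04 -2.65]
tool d [-0.3683  0.0449  0.0595]
[271.34827398 167.47608787]
231 107
155 [28, 32, 29, 33, 31, 33, 35, 31, 29, 28, 29, 54, 85, 98, 104, 103, 85, 64, 37, 24, 27, 27, 36, 28, 34, 33, 31, 24, 38, 36, 26, 27, 27]
157 [28, 32, 38, 30, 35, 31, 31, 25, 30, 28, 32, 54, 83, 102, 104, 105, 87, 65, 40, 28, 21, 29, 25, 25, 34, 28, 31, 38, 36, 33, 33, 31, 23]
159 [33, 30, 32, 30, 28, 34, 30, 30, 33, 24, 33, 30, 50, 68, 70, 68, 63, 42, 31, 33, 33, 34, 32, 33, 32, 25, 33, 30, 30, 28, 34, 40, 32]
161 [31, 36, 35, 30, 30, 33, 28, 30, 35, 29, 29, 29, 38, 46, 55, 48, 39, 31, 26, 31, 30, 28, 28, 30, 28, 31, 29, 26, 34, 35, 33, 28, 32]
163 [35, 35, 32, 32, 31, 33, 29, 29, 31, 29, 31, 38, 42, 48, 51, 48, 45, 35, 34, 24, 27, 28, 25, 27, 34, 34, 31, 33, 34, 36, 35, 34, 29]
[... 411 characters left out ...]
33, 34, 31, 36]
171 [37, 30, 30, 35, 35, 29, 33, 35, 34, 32, 27, 31, 31, 32, 31, 29, 29, 34, 32, 25, 35, 30, 31, 30, 31, 33, 32, 31, 36, 34, 36, 36, 26]
173 [39, 35, 34, 35, 33, 34, 29, 37, 34, 31, 26, 32, 34, 34, 28, 34, 36, 32, 33, 38, 34, 28, 30, 37, 33, 32, 33, 29, 31, 36, 39, 32, 34]
175 [32, 38, 36, 38, 28, 29, 36, 36, 35, 34, 33, 31, 28, 28, 31, 32, 31, 27, 36, 30, 31, 30, 28, 33, 26, 35, 31, 32, 35, 40, 36, 37, 32]
177 [36, 38, 37, 34, 37, 34, 30, 37, 35, 33, 35, 37, 33, 35, 33, 33, 37, 32, 33, 34, 32, 33, 32, 26, 35, 32, 33, 36, 37, 38, 36, 35, 31]
179 [35, 35, 34, 35, 35, 30, 38, 31, 34, 41, 35, 33, 37, 33, 40, 38, 33, 33, 32, 35, 31, 35, 35, 39, 28, 37, 31, 35, 34, 42, 33, 35, 35]
```

The foot disc is at about (269.5,167) in the side view, against (271.3,167.5) expected. That means the probe sits about 3–4 mm toward +y of the TCP, consistent with the grasp reading. Next I'll carry it over the ring.

```bash
python3 jog.py '[{"pos":[-0.03,0.0056,0]},{"pos":[-0.046,0.0056,0]},{"pos":[-0.046,0.0056,0]},{"pos":[-0.046,0.0056,0]},{"pos":[-0.046,0.0056,0]}]'| sed -n '2p'
python3 jog.py '[{"pos":[-0.046,0.0056,0]},{"pos":[-0.046,0.0056,0]},{"pos":[-0.04,0.0056,0]},{"pos":[-0.022,0,0]},{}]'| sed -n '2p'
python3 jog.py '[{"pos":[0,0,0.03]},{"pos":[0,0,0.04]},{"pos":[0,0,0.03]},{"pos":[0,0,0.019]},{}]'
python3 jog.py '[{},{},{}]'
python3 go.py .5783 -.2913 .196
cat > look.py <<'E'
from h import *
s=read_state();p=s['tool_pos'];R=cv2.Rodrigues(s['tcp_rot'])[0]
a=eyes.read_camera("side")[:,:,::-1]; f=p+R@[.0035,0,.1113]; uv=proj("side",f)[0]; print("pred foot",f.round(4),uv.round(1),"ring",proj("side",[.5783,-.2875,.055])[0].round(1))
for dy in range(-14,9):
    r=int(uv[1])+dy; print(r,int(uv[0])-12,a[r,int(uv[0])-12:int(uv[0])+13].mean(1).astype(int).tolist())
E
python3 look.py
```

```text
tool_pos: [0.5443, -0.1408, 0.3196]
tool_pos: [0.5787, -0.2914, 0.3198]
time: 14.35
tool_pos: [0.5783, -0.289, 0.2007]
tcp_rot: [-2.085, -2.345, 0.001]
wrist_force: [0.2, -0.7, -1.0]
width: 0.273
grip_force: 43.0
time: 14.72
tool_pos: [0.58, -0.2909, 0.204]
tcp_rot: [2.088, 2.345, 0.001]
wrist_force: [1.0, 0.4, -1.5]
width: 0.277
grip_force: 43.0
t 14.72 pos [ 0.58   -0.2909  0.204 ] ty deg 6.64 tilt [ 0.002 -0.001 -1.   ] q6 -0.62 F [ 0.98  0.41 -1.54]
tool d [-0.0002 -0.0017  0.008 ]
pred foot [ 0.5798 -0.2876  0.0927] [441.8 302.4] ring [438.5 323.5]
288 429 [195, 221, 233, 235, 237, 237, 236, 236, 237, 239, 231, 182, 126, 103, 106, 104, 119, 169, 227, 237, 236, 235, 233, 236, 235]
289 429 [133, 166, 195, 221, 234, 236, 238, 238, 239, 240, 231, 176, 124, 103, 107, 106, 120, 178, 228, 236, 237, 236, 236, 234, 235]
290 429 [71, 99, 129, 168, 198, 224, 232, 235, 238, 239, 227, 170, 119, 102, 107, 107, 132, 189, 232, 236, 235, 236, 234, 234, 233]
291 429 [52, 54, 70, 100, 134, 166, 191, 212, 228, 234, 220, 163, 113, 106, 105, 107, 137, 200, 233, 236, 235, 235, 236, 234, 233]
292 429 [
[... 1505 characters left out ...]
134, 126, 105, 74, 59, 56, 58, 65, 69, 77, 85]
305 429 [52, 51, 51, 51, 48, 52, 49, 49, 56, 61, 74, 83, 93, 96, 92, 88, 70, 56, 53, 49, 50, 55, 57, 59, 62]
306 429 [54, 53, 50, 54, 54, 50, 53, 51, 48, 53, 55, 58, 61, 64, 64, 61, 53, 51, 49, 50, 55, 50, 53, 48, 53]
307 429 [48, 52, 50, 54, 53, 50, 51, 53, 48, 49, 48, 48, 54, 51, 51, 50, 53, 54, 51, 52, 54, 52, 52, 53, 46]
308 429 [51, 52, 53, 49, 54, 49, 51, 50, 50, 53, 52, 49, 47, 52, 53, 51, 47, 50, 54, 52, 52, 56, 49, 52, 53]
309 429 [49, 48, 46, 50, 53, 50, 50, 53, 50, 54, 50, 52, 55, 50, 50, 51, 48, 50, 49, 53, 52, 51, 52, 51, 52]
310 429 [51, 53, 51, 52, 52, 48, 54, 51, 53, 54, 51, 55, 54, 53, 49, 56, 47, 50, 51, 51, 51, 56, 54, 55, 55]
```

```bash
python3 jog.py '[{"pos":[0,-0.0015,0.01]},{"pos":[0,0,0.012]},{"pos":[0,0,0.008]},{},{}]'|sed -n '2p;4p'
python3 jog.py '[{},{},{}]'|sed -n '2p;4p'
python3 jog.py '[{}]'|sed -n '2p;4p'
python3 jog.py '[{}]'|sed -n '2p;4p'
python3 look.py
```

```text
tool_pos: [0.578, -0.2908, 0.1726]
wrist_force: [0.9, 0.0, -0.9]
tool_pos: [0.578, -0.2908, 0.1729]
wrist_force: [0.4, 0.3, -1.3]
tool_pos: [0.5779, -0.2907, 0.1727]
wrist_force: [-0.1, 0.8, -2.0]
tool_pos: [0.5778, -0.2908, 0.1726]
wrist_force: [0.3, 0.2, -2.3]
pred foot [ 0.5774 -0.2873  0.0613] [438.4 320.2] ring [438.5 323.5]
306 426 [54, 49, 48, 52, 46, 55, 54, 49, 49, 53, 64, 91, 102, 106, 110, 105, 93, 71, 55, 51, 47, 51, 50, 52, 49]
307 426 [48, 49, 49, 50, 52, 48, 49, 48, 48, 49, 64, 91, 100, 109, 109, 106, 95, 71, 53, 47, 47, 51, 52, 50, 52]
308 426 [53, 50, 49, 48, 49, 48, 48, 49, 47, 52, 69, 88, 103, 106, 106, 106, 96, 67, 51, 52, 56, 50, 50, 54, 47]
309 426 [52, 53, 53, 50, 51, 50, 47, 53, 48, 53, 73, 92, 104, 110, 109, 103, 87, 60, 53, 50, 52, 51, 51, 47, 56]
310 426 [47, 50, 52, 45, 51, 53, 52, 47, 51, 55, 69, 95, 106, 106, 110, 101, 82, 63, 48, 50, 52, 52, 51, 50, 51]
311 426 [51, 53, 52, 49, 50, 52, 50, 51, 50, 54, 68, 89, 102, 105, 106, 96, 73, 53, 52, 50, 52, 54, 45, 51, 52]
312 426 [50, 46, 51, 49, 53, 50, 51, 52, 47, 52, 58, 76, 87, 97, 91, 80, 64, 48, 51, 52, 53
[... 1158 characters left out ...]
01, 77, 59, 47]
323 426 [49, 47, 63, 99, 118, 94, 59, 47, 53, 62, 73, 83, 90, 85, 82, 73, 61, 48, 51, 64, 98, 117, 97, 64, 50]
324 426 [49, 49, 54, 90, 119, 108, 75, 53, 46, 49, 56, 59, 60, 60, 54, 51, 49, 45, 51, 62, 99, 122, 98, 63, 46]
325 426 [51, 52, 53, 72, 108, 125, 109, 81, 54, 48, 48, 53, 52, 52, 45, 46, 42, 49, 54, 75, 99, 121, 91, 63, 46]
326 426 [50, 46, 46, 55, 78, 110, 124, 107, 86, 62, 56, 54, 54, 51, 49, 58, 56, 67, 77, 94, 115, 111, 82, 56, 50]
327 426 [50, 49, 48, 54, 72, 104, 119, 116, 103, 90, 87, 86, 83, 74, 71, 70, 79, 95, 103, 105, 119, 108, 82, 70, 59]
328 426 [50, 51, 51, 63, 100, 113, 108, 91, 84, 93, 104, 108, 103, 95, 93, 94, 105, 109, 109, 98, 93, 94, 97, 92, 77]
```

The disc is centred at col 438.3 and the ring at col 438.5, so it's aligned. I'll lower it gradually.

```bash
cat > f.py <<'E'
from h import *
F=[];Z=[]
for i in range(6):
    eyes.read_camera("top"); s=read_state(); F.append(s['wrist_force']);Z.append(s['tool_pos'])
print("F",np.mean(F,0).round(2),"sd",np.std(F,0)[2].round(2),"pos",np.mean(Z,0).round(4),"t",s['time'])
E
python3 f.py
python3 jog.py '[{"pos":[0,0,0.003]},{"pos":[0,0,0.002]},{},{}]'>/dev/null; python3 f.py
python3 jog.py '[{"pos":[0,0,0.0015]},{},{}]'>/dev/null; python3 f.py
python3 jog.py '[{"pos":[0,0,0.001]},{},{}]'>/dev/null; python3 f.py
```

```text
F [-0.01 -0.07 -1.81] sd 0.41 pos [ 0.5778 -0.2907  0.1726] t 16.375
F [-0.01 -0.02 -1.25] sd 0.53 pos [ 0.5778 -0.2907  0.1676] t 17.175
F [-0.46 -0.1  -0.14] sd 0.34 pos [ 0.5779 -0.2908  0.1662] t 17.85
F [-0.59 -0.19  0.58] sd 0.37 pos [ 0.5779 -0.2908  0.1651] t 18.525
```

```bash
python3 jog.py '[{"pos":[0,0,0.001]},{},{}]'>/dev/null; python3 f.py
python3 jog.py '[{"pos":[0,0,0.0007]},{},{},{}]'>/dev/null; python3 f.py; python3 f.py
python3 - <<'E'
from h import *
a=eyes.read_camera("side")[:,:,::-1];b=eyes.read_camera("top")[:,:,::-1]
c=cv2.resize(a[285:345,410:470],(400,400),interpolation=cv2.INTER_CUBIC);d=cv2.resize(a[180:420,300:540],(400,400),interpolation=cv2.INTER_CUBIC)
cv2.imwrite("pics/fin.png",np.hstack([c,d]))
E
```

```text
F [-0.62 -0.01  0.72] sd 0.33 pos [ 0.5779 -0.2908  0.1641] t 19.2
F [-0.35  0.24  1.59] sd 0.37 pos [ 0.5779 -0.2908  0.1634] t 20.0
F [-0.28  0.17  0.87] sd 0.33 pos [ 0.5779 -0.2908  0.1634] t 20.3
```

View pics/fin.png

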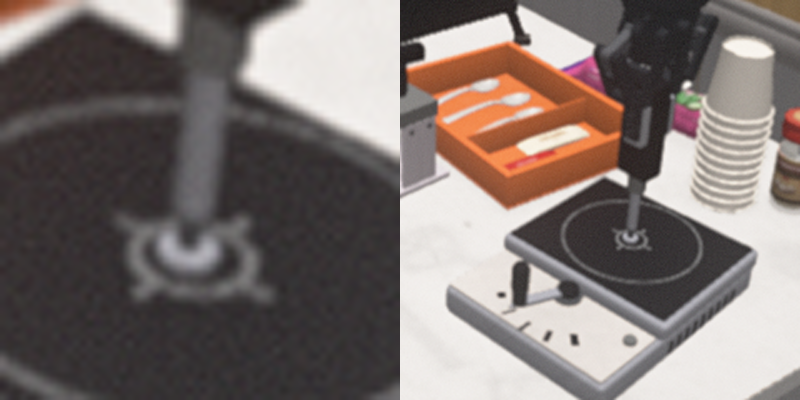

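The foot sits inside the ring, about 1–1.5 mm off centre. It is pushed in about 4 mm (net about 2.7 N), and the lever is still on the thinnest bar. I'm handing the job in.

```bash
python3 -c "
from workcell import bot, eyes, finish_job, read_state
print(finish_job())"
```

```text
the job is handed in; nothing more can be done
None
```

I set the lever to keep-warm, then put the surface probe on the ring, about 1–1.5 mm off centre. It is still gripped and pressed about half way in (an estimated 2.7 N), and I handed the job in at about 20 s.

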